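# Lock a fresh filter cartridge into its bayonet housing

## Task

Take the fresh filter cartridge (white plug with a blue grip bar) out of the ivory tray and fit it in the filter housing: bring its two lugs into the slots of the grey collar, push it down against the spring, twist it clockwise (seen from above) as far as it goes and let it spring up so that it is locked fully home, then let go. Feel your way and do not force it: never load it against the housing, push and twist together, with more than about 40 N, and leave the tray and the tube carrier in it standing where they are.

Things in the scene. Friction and masses are not known exactly. Their poses are not given: they have to be found in the camera images.
- cartridge: Loose filter cartridge, about 80 g, upright in the tray. White round plug, diameter 36 mm, z = 0 (foot, with a 3 x 4 mm chamfer) to z = 58, carrying the grip bar on top and two side lugs. Origin: centre of the foot; z up along the plug; x along bar and lugs. A half turn about z makes no difference.
- grip (a point): Centre of the cartridge's blue grip bar, 70 mm above its foot. The bar is 36 mm long (cartridge x), 14 mm wide (y) and 24 mm high, standing on the plug's flat top; pinch it across its width from above.
- lugs (a point): Point on the cartridge's axis midway between its two blue lugs, 33 mm above the foot. The lugs stick out of the plug at cartridge +x and -x, in line with the bar, to radius 25 mm; each is 18 degrees wide and 6 mm high (z = 30 to 36).
- housing: Fixed filter housing: steel base plate 110 x 104 x 10 mm, white round body, pipe ports at +y and -y reaching 60 mm from the axis, dark grey bayonet collar (diameter 74 mm) on top. Origin: centre of the underside, on the bore axis; z up. Bore 38.6 mm wide. All heights called h below are those of the cartridge's foot above this origin.
- rim (a point): Centre of the collar's flat top, z = 85. Two opposite slots in it, 24 degrees wide, out to radius 26.3 mm, white dots beside them. Their line lies anywhere within 20 degrees of housing x; NOT measured: see it, or rest the lugs lightly on the rim (h = 55) and turn until they drop in; play 3 degrees either way.
- spring (a point): Where the foot meets the spring plunger in the bore, h = 50, when the lugs are 5 mm down in the slots: 4 N there, rising to 9 N at the bottom stop, h = 37. Below h = 41 the lugs are under the ledge and can turn clockwise from above (negative yaw) only, 53 degrees from the slots' middle to a hard stop.
- locked (a point): Where the foot is when locked, h = 45. In the last 6 degrees before the stop (orange dots) the ledge has a notch 4 mm deep over each lug: let up there and the spring lifts the lugs into it; it then can neither turn on nor come out. Let go unturned it springs up to h = 50; turned too little it stays at h = 41.
- tray: Loose flat ivory tray, 205 x 218 x 20 mm, floor 4 mm thick, rim 3 mm thick and 20 mm high. Origin: centre of the underside. The cartridge stands in it near the middle or the -x side.
- carrier: Ivory tube carrier (bystander), 32 x 188 mm, 97 mm high with its tubes, stands loose in the tray along its +x rim. Origin: centre of the underside.
Mind the look-alikes: they are no part of the job. What is shaped like the cartridge but red is not meant.

How it is judged (in metres and radians):
On the way, in this order (a step that is already met when the one before it is completed fails the run):
1. the cartridge is lifted clear of the tray (height (world z) of cartridge above 0.06 m), for 0.1 s.
2. the cartridge, lugs through the slots, is pushed down into the housing against the spring (z of cartridge in the frame of housing below 0.0415 m and horizontal distance between cartridge and housing below 0.004 m), for 0.05 s.
At the end, for the whole second after the job is handed in: the cartridge sits in the housing with its lugs sprung up into the locking notches: its origin 43.3 to 47.2 mm above the housing's underside, within 4 mm of the bore axis, upright within 0.08 rad, released and at rest (z of cartridge in the frame of housing between 0.0433 and 0.0472 m and horizontal distance between cartridge and housing below 0.004 m and angle between cartridge's own z axis and vertical below 0.08 rad and linear speed of cartridge below 0.01 m/s); the robot touches nothing.
It fails at once if the cartridge is loaded against the housing, push and twist together, with more than 50 N (contact force between cartridge and housing above 50 N).
It fails at once if the tray or the tube carrier in it is shoved more than 30 mm or the carrier tipped over (distance of any of tray, carrier from where it was at the start of the episode above 0.03 m or angle between carrier's own z axis and vertical above 0.5 rad).
It also fails if it takes over 64 s, if anything falls off the work surface, if the arm or the gripper's body presses on something with over 40 N, if the wrist force passes 120 N, or if a joint passes its speed limit or range.

## Robot

A 6-joint arm with a two-finger parallel gripper is mounted at the origin on the work surface; the furniture and walls round the work are solid. World frame = base frame: x ahead of the robot, y to its left, z up, the work surface at z = 0. Lengths are in m, angles in degrees, forces in N, time in s.
With the tool pointing down it reaches from about 0.25 to 0.725 m from the base axis. Payload 9.7 kg.
Tool frame: the origin (TCP) lies at the very end of the fingers, on their centre line; the grasp point (between the pads) lies 19 mm behind it; y points along the fingers, x is the direction in which the jaws open and shut, and the axes are right-handed (so a half turn about y gives the same grasp; the last joint's range is limited). The gripper opens to 85 mm and grips with 20 to 120 N. Pads are 22 mm wide; open, the fingers measure 114 mm over their backs; the gripper's body (76 mm by 85 mm) begins 54 mm behind the grasp point. The pads swing forward as they close: fully open they stand 13 mm farther back than shut.
Start: joints at [-66.177, 4.979, 10.078, 95.1, 0, 90], TCP at [0.222, -0.503, 0.231] pointing down, gripper open.
Joint ranges: [-179.16, 179.16], [-48.56, 103.87], [-65.8, 70.77], [-126.05, 130.52], [-82.76, 87.17], [-180, 180]. Speed limits (degrees/s): [127.2, 127.2, 147.25, 180, 180, 180].

## Interface

Orientations are given as [roll, pitch, yaw] about the fixed x, y, z axes, in that order (R = Rz(yaw) Ry(pitch) Rx(roll)).
In Python, from workcell import bot gives the robot as it stands.
- The arm moves only by the shell command python3 -m jog 'ROWS' [FORCE]. ROWS is JSON, a list of rows, each an object with "rotation": the turn, a rotation vector about the world's x, y, z in degrees, a list of three; "travel": the shift along the world's x, y, z in mm, a list of three; "jaw": the gripper command: -1 is shut, 1 is fully open, values between are in proportion. In form: [{"rotation": [rx, ry, rz], "travel": [x, y, z], "jaw": jaw}, ...]. A call has 1 to 8 rows; each row shifts and turns the commanded pose from where the row before left it; what a row does not reach is not made up. A row lasts 1/8 s, in which the tool goes at most 62.5 mm and 10.7 degrees, less where a joint would pass 70% of its speed; a pose out of reach is approached as far as the arm can. A call with a gripper value outside its range is refused whole. The fingers move at their own pace and stop on an object; FORCE is the grip in N (left out, the last holds). Time passes only in rows, so rows that do not move let the fingers close. It gives the time, the measured TCP pose, the force and the opening at its end, in the units of the state.
- bot.get_obs(): the state, without advancing time (a new reading comes with each control period).
- bot.camera(name): name is "side" or "top"; returns the picture (480x640x3 uint8, red, green, blue); there is no depth.
- bot.camera_params(name): a dict with "K" (3x3 intrinsics, pixels), "view" (4x4, takes a point from world to camera coordinates). Camera axes: x right, y up, looking along -z (the intrinsics and any distortion apply to the point x, -y, -z); pixel columns grow to the right and rows downward; lengths in m; the calibration is good to about 2 mm. A picture is of the moment at which its call begins. camera_params takes no time and is no camera call.
- bot.job_done(): hands the job in, once; it reports no verdict.
Trained networks look in the newest picture that a camera, given by its name, has taken for a name from the list of things; names that differ only in an ending like _2 or _b are one class to them, and where a whole thing is asked for, a point or a joint stands for the part that bears it (a point fixed in the world has none). Each returns a list of dicts, best first, with "score" (0 to 1); they miss things now and then, are a little off and sometimes report something else, mostly with a low value. They report only what shows in the picture. A call takes as long as a camera call. They do not tell look-alikes from the thing itself.
- bot.recognise(camera, thing): "xy" ([column, row] in pixels, amid what is visible of it).
- bot.trace(camera, thing): "mask" (480x640 bool, what is visible of it) and "xy" ([column, row] in pixels, amid what is visible of it).
The state is a dict: "time": time; "q": joint angles; "qd": joint speeds; "joint_efforts": joint torques, N m; "ee_pos": TCP position; "tcp_rot": TCP orientation; "wrist_force": force on the tool from outside, world axes, zero at the start; "torque": the same for the moment, N m; "opening": finger opening in m.
Only numpy, scipy, OpenCV 4.12 (cv2) and the standard library are available. Lean on these libraries where they do the work, as an engineer would, in place of code of your own. Each camera call takes 0.05 s, during which the arm holds its last target.

## Working session

There is one attempt and no reset: what is moved stays moved. The work goes in short steps, Python scripts to look and compute and a shell command to move; the robot and the scene stay as the last step left them, time stands still between calls to the robot, and variables do not carry over. Pictures are saved under pics/ and viewed, and the job is handed in when it is done.

```bash
ls; mkdir -p pics
python3 - <<'E'
from workcell import bot
import cv2
o=bot.get_obs();print(o)
for c in("side","top"):
    im=bot.camera(c);cv2.imwrite(f"pics/{c}0.png",im[:,:,::-1]);p=bot.camera_params(c);print(c,p)
E
```

```text
pics
{'time': 0.0, 'q': array([-6.61782843e+01,  5.01232435e+00,  1.00333307e+01,  9.50995638e+01,
       -6.33358557e-04,  8.99988017e+01]), 'qd': array([-0.02108389, -0.02113324, -0.05563909, -0.05158311,  0.04397052,
       -0.11152285]), 'joint_efforts': array([-1.58519371e-03, -5.20395076e+01,  4.64799428e+01,  1.63186959e-02,
       -7.32659851e-05,  3.85988244e-05]), 'ee_pos': array([ 0.22204292, -0.50293016,  0.23056126]), 'tcp_rot': array([-9.00006317e+01,  7.85574697e-02, -6.61770860e+01]), 'wrist_force': array([-0.85694335,  0.18094111, -1.1944146 ]), 'torque': array([ 0.02662482, -0.00198912, -0.02629057]), 'opening': 0.08516506893367355}
side {'K': array([[533.4861268 ,   0.        , 318.6001716 ],
       [  0.        , 533.4861268 , 236.70002544],
       [  0.        ,   0.        ,   1.        ]]), 'view': array([[ 0.85602544,  0.51685155, -0.00921536, -0.39762848],
       [-0.26929812,  0.46109493,  0.84549985,  0.03508842],
       [ 0.44124706, -0.7212877 ,  0.53389614, -1.19428826],
       [ 0.        ,  0.        ,  0.        ,  1.        ]])}
top {'K': array([[467.66416736,   0.        , 319.71324515],
       [  0.        , 467.66416736, 229.72533361],
       [  0.        ,   0.        ,   1.        ]]), 'view': array([[ 0.02866917, -0.99874733,  0.0410103 , -0.03277173],
       [ 0.99043486,  0.03392241,  0.13374623, -0.49604698],
       [-0.13496986,  0.03678364,  0.9901667 , -0.88153464],
       [ 0.        ,  0.        ,  0.        ,  1.        ]])}
```

View pics/side0.png

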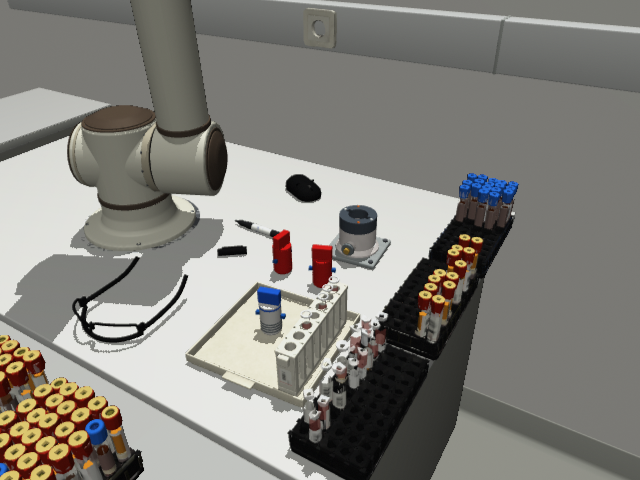

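View pics/top0.png

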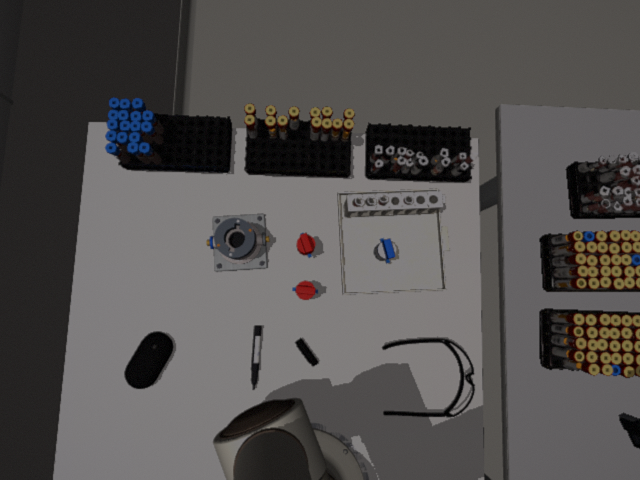

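```bash
cat > h.py <<'E'
import numpy as np,cv2
from workcell import bot
def proj(c,P):
    p=bot.camera_params(c);P=np.atleast_2d(P);X=(p["view"]@np.c_[P,np.ones(len(P))].T)[:3]
    X=np.array([X[0],-X[1],-X[2]]);u=p["K"]@X;return (u[:2]/u[2]).T
def ray(c,uv):
    p=bot.camera_params(c);d=np.linalg.inv(p["K"])@[uv[0],uv[1],1];d=np.array([d[0],-d[1],-d[2]])
    R=p["view"][:3,:3];return -R.T@p["view"][:3,3],R.T@d
def atz(c,uv,z):
    o,d=ray(c,uv);return o+d*(z-o[2])/d[2]
def tri(a,b):
    A=[];B=[]
    for c,uv in(("top",a),("side",b)):
        o,d=ray(c,uv);d/=np.linalg.norm(d);M=np.eye(3)-np.outer(d,d);A.append(M);B.append(M@o)
    return np.linalg.lstsq(np.vstack(A),np.hstack(B),rcond=None)[0]
E
python3 - <<'E'
from h import *
t=bot.camera("top");s=bot.camera("side")
def crop(im,x,y,w,h,k,n): cv2.imwrite(n,cv2.resize(im[y:y+h,x:x+w,::-1],None,fx=k,fy=k,interpolation=cv2.INTER_CUBIC))
crop(t,200,205,75,70,8,"pics/t_h.png");crop(t,355,220,65,60,9,"pics/t_c.png")
crop(s,320,195,80,80,7,"pics/s_h.png");crop(s,240,275,60,70,8,"pics/s_c.png")
for th in("cartridge","grip","housing","rim","lugs","tray","carrier"):
    for c in("top","side"):
        for r in bot.recognise(c,th)[:4]: print(th,c,r["score"],r["xy"])
for c,im in(("top",t),("side",s)):
    h=cv2.cvtColor(im,cv2.COLOR_RGB2HSV)
    x0,y0,w,hh=(370,230,35,45) if c=="top" else (245,275,50,70)
    m=cv2.inRange(h,(105,150,60),(128,255,255))[y0:y0+hh,x0:x0+w]
    n,l,st,ce=cv2.connectedComponentsWithStats(m)
    for i in range(1,n):
        if st[i,4]>5: print(c,st[i],ce[i]+[x0,y0], cv2.minAreaRect(np.argwhere(l==i)[:,::-1].astype(np.float32)))
print(bot.get_obs()["time"])
E
```

```text
cartridge top 0.79 [384.2, 249.5]
cartridge top 0.78 [306.7, 244.0]
cartridge top 0.62 [303.1, 288.2]
cartridge side 0.78 [320.2, 261.3]
cartridge side 0.63 [269.7, 308.5]
cartridge side 0.61 [280.1, 251.8]
grip top 0.95 [384.3, 250.8]
grip top 0.79 [305.5, 242.5]
grip top 0.72 [304.3, 289.1]
grip side 0.73 [286.6, 253.0]
grip side 0.6 [321.7, 264.4]
grip side 0.55 [268.2, 308.5]
housing top 0.59 [239.6, 239.7]
housing side 0.66 [358.3, 237.3]
housing side 0.24 [253.4, 346.1]
rim top 0.81 [239.6, 238.8]
rim side 0.81 [363.2, 237.2]
lugs top 0.76 [385.4, 251.6]
lugs top 0.57 [303.7, 242.7]
lugs side 0.81 [270.0, 307.7]
lugs side 0.74 [280.9, 250.3]
lugs side 0.56 [320.0, 268.0]
tray top 0.92 [396.4, 250.4]
tray side 0.82 [254.5, 345.8]
carrier top 0.67 [394.6, 207.0]
carrier side 0.81 [310.7, 336.9]
top [ 11   9  14  24 151] [388.34437086 248.8807947 ] ((18.029415130615234, 19.617645263671875), (24.01102638244629, 9.45888900756836), 75.96376037597656)
side [ 13  12  23  19 356] [268.94101124 295.52808989] ((23.824325561523438, 20.554054260253906), (23.509056091308594, 15.946701049804688), 9.462322235107422)
side [15 33 12  4 13] [265.38461538 310.38461538] ((20.2576904296875, 35.38846206665039), (11.401752471923828, 1.8418216705322266), 15.255120277404785)
side [11 35  3  4 11] [257.09090909 311.63636364] ((12.0, 36.5), (3.0, 2.0), 90.0)
side [36 39  4  5 18] [282.44444444 315.77777778] ((37.5, 41.0), (4.0, 3.0), 90.0)
0.9
```

View pics/t_h.png

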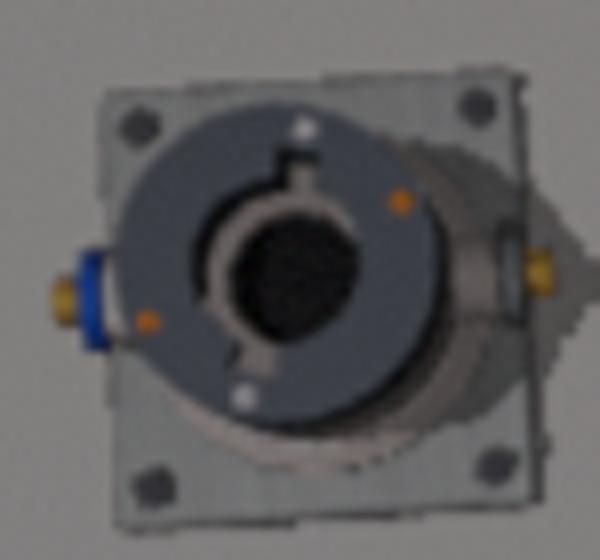

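View pics/t_c.png

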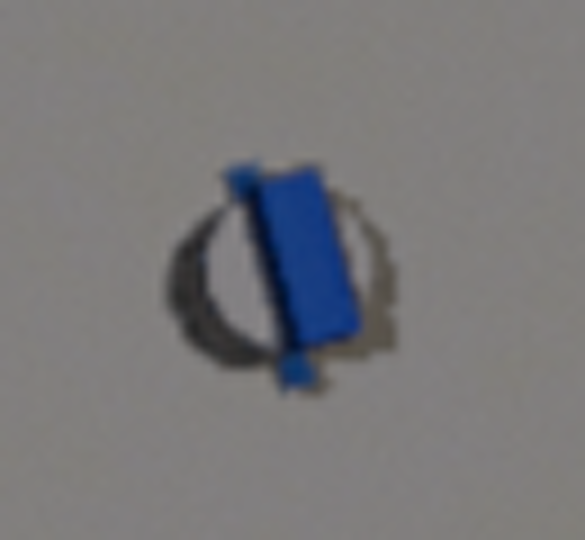

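View pics/s_h.png

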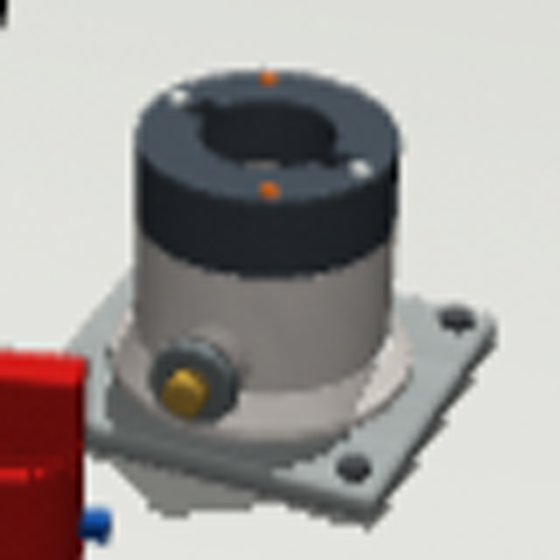

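View pics/s_c.png

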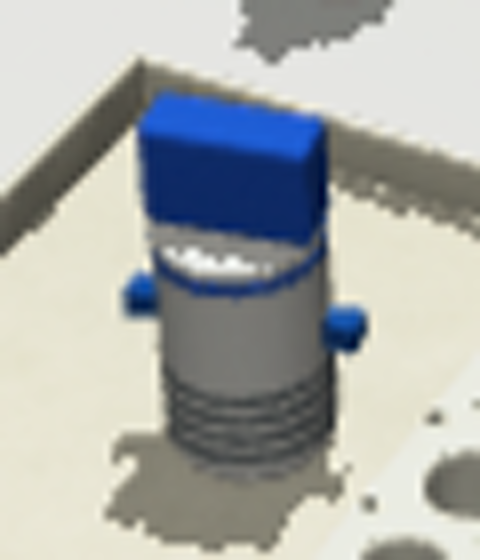

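Run:
```python
from h import *
T=lambda x,y,k,a,b:((x+.5)/k-.5+a,(y+.5)/k-.5+b)
tw=[T(303,130,8,200,205),T(245,397,8,200,205),T(402,202,8,200,205),T(148,322,8,200,205)]
sw=[T(180,97,7,320,195),T(361,169,7,320,195),T(268,78,7,320,195),T(268,190,7,320,195)]
P=[]
for a,b in zip(tw,sw):
    p=tri(a,b);P.append(p);print("tri",p.round(4),"top@z",atz("top",a,.085).round(4),"side@z",atz("side",b,.085).round(4))
for f in(lambda i:atz("top",tw[i],.085),lambda i:atz("side",sw[i],.085)):
    Q=np.array([f(i) for i in range(4)]);print("centre",Q.mean(0).round(4),Q[:2].mean(0).round(4),Q[2:].mean(0).round(4))
    d=Q[0]-Q[1];print("slot ang",np.degrees(np.arctan2(d[1],d[0])));d=Q[2]-Q[3];print("orange",np.degrees(np.arctan2(d[1],d[0])))
# cartridge: bar top corners (top) z=.004+.082, 
bt=[T(*p,9,355,220) for p in[(258,180),(318,170),(358,328),(300,346)]]
Q=np.array([atz("top",p,.086) for p in bt]);print("bar top",Q.round(4),Q.mean(0))
d=(Q[0]+Q[1]-Q[2]-Q[3])/2;print(np.linalg.norm(d),np.degrees(np.arctan2(d[1],d[0])))
bs=[T(*p,8,240,275) for p in[(142,128),(163,95),(325,120),(302,160)]]
Q=np.array([atz("side",p,.086) for p in bs]);print("bar top",Q.round(4),Q.mean(0))
d=(Q[2]+Q[3]-Q[0]-Q[1])/2;print(np.linalg.norm(d),np.degrees(np.arctan2(d[1],d[0])))
L=[atz("top",T(*p,9,355,220),.037) for p in[(241,181),(297,371)]];print("lugs",L,np.mean(L,0));d=L[0]-L[1];print(np.linalg.norm(d),np.degrees(np.arctan2(d[1],d[0])))
L=[atz("side",T(*p,8,240,275),.037) for p in[(140,296),(345,330)]];print("lugs",L,np.mean(L,0));d=L[1]-L[0];print(np.linalg.norm(d),np.degrees(np.arctan2(d[1],d[0])))
for n,p in(("red1",(306,243)),("red2",(305,290))):print(n,atz("top",p,.08))
for n,p in(("car",(394,204)),):print(n,atz("top",p,.09))
```

```text
tri [0.4781 0.1193 0.1145] top@z [0.5012 0.1366 0.085 ] side@z [0.439  0.1464 0.085 ]
tri [0.4626 0.1631 0.0565] top@z [0.4394 0.1465 0.085 ] side@z [0.5014 0.1359 0.085 ]
tri [0.4825 0.1103 0.1201] top@z [0.4853 0.1131 0.085 ] side@z [0.4555 0.1688 0.085 ]
tri [0.457  0.1747 0.0458] top@z [0.4558 0.1693 0.085 ] side@z [0.4846 0.113  0.085 ]
centre [0.4704 0.1414 0.085 ] [0.4703 0.1415 0.085 ] [0.4706 0.1412 0.085 ]
slot ang -9.097955169099865
orange -62.27800358313529
centre [0.4701 0.141  0.085 ] [0.4702 0.1411 0.085 ] [0.47   0.1409 0.085 ]
slot ang 170.44414775545934
orange 117.56358109327499
bar top [[ 0.4754 -0.1333  0.086 ]
 [ 0.4779 -0.1457  0.086 ]
 [ 0.4456 -0.1542  0.086 ]
 [ 0.4415 -0.1423  0.086 ]] [ 0.4601144  -0.14389167  0.086     ]
0.03424276214252846 14.825632639607576
bar top [[ 0.4472 -0.1562  0.086 ]
 [ 0.4445 -0.1455  0.086 ]
 [ 0.4768 -0.1358  0.086 ]
 [ 0.4801 -0.1485  0.086 ]] [ 0.4621433  -0.14651193  0.086     ]
0.03374813375167446 14.913054374614884
lugs [array([ 0.48093797, -0.13818703,  0.037     ]), array([ 0.44001104, -0.1508148 ,  0.037     ])] [ 0.4604745  -0.14450091  0.037     ]
0.04283076682204298 17.14731293282895
lugs [array([ 0.4395007 , -0.15226557,  0.037     ]), array([ 0.48152845, -0.13971223,  0.037     ])] [ 0.46051457 -0.1459889   0.037     ]
0.04386249769219938 16.630443221778243
red1 [0.46493662 0.00920647 0.08      ]
red2 [0.37873504 0.00821806 0.08      ]
car [ 0.54228027 -0.15211259  0.09      ]
```

```bash
python3 -m jog '[{"rotation":[0,0,0],"travel":[30,45,0],"jaw":1},{"rotation":[0,0,0],"travel":[30,45,0],"jaw":1},{"rotation":[0,0,0],"travel":[30,45,0],"jaw":1},{"rotation":[0,0,0],"travel":[30,45,0],"jaw":1},{"rotation":[0,0,0],"travel":[30,45,0],"jaw":0.4},{"rotation":[0,0,0],"travel":[30,45,0],"jaw":0.4},{"rotation":[0,0,0],"travel":[30,45,0],"jaw":0.4},{"rotation":[0,0,0],"travel":[29,43,0],"jaw":0.4}]' 60; python3 -c "
from workcell import bot
o=bot.get_obs();print(o['q'],o['ee_pos'],o['tcp_rot'])"
```

```text
time: 1.9
ee_pos: [0.462, -0.1434, 0.2315]
tcp_rot: [-90.0, -0.0, -66.2]
wrist_force: [0.0, -0.5, -1.0]
opening: 0.0599
[-1.72503154e+01 -4.11877866e+00  9.51142095e-01  9.50285268e+01
 -9.95641567e-04  1.38913056e+02] [ 0.46195691 -0.14344941  0.23152095] [-8.99694552e+01 -2.79546819e-02 -6.61633797e+01]
```

```bash
R='[{"rotation":[0,0,10.6],"travel":[0,0,-4],"jaw":0.4},{"rotation":[0,0,10.6],"travel":[0,0,-4],"jaw":0.4},{"rotation":[0,0,10.6],"travel":[0,0,-4],"jaw":0.4},{"rotation":[0,0,10.6],"travel":[0,0,-4],"jaw":0.4},{"rotation":[0,0,10.6],"travel":[0,0,-4],"jaw":0.4},{"rotation":[0,0,10.6],"travel":[0,0,-4],"jaw":0.4},{"rotation":[0,0,10.6],"travel":[0,0,-4],"jaw":0.4},{"rotation":[0,0,10.6],"travel":[0,0,-4],"jaw":0.4}]' ; true
python3 -m jog '[{"rotation":[0,0,10.6],"travel":[0,0,-4],"jaw":0.4},{"rotation":[0,0,10.6],"travel":[0,0,-4],"jaw":0.4},{"rotation":[0,0,10.6],"travel":[0,0,-4],"jaw":0.4},{"rotation":[0,0,10.6],"travel":[0,0,-4],"jaw":0.4},{"rotation":[0,0,10.6],"travel":[0,0,-4],"jaw":0.4},{"rotation":[0,0,10.6],"travel":[0,0,-4],"jaw":0.4},{"rotation":[0,0,10.6],"travel":[0,0,-4],"jaw":0.4},{"rotation":[0,0,10.6],"travel":[0,0,-4],"jaw":0.4}]'
python3 -m jog '[{"rotation":[0,0,10.6],"travel":[0,0,-4],"jaw":0.4},{"rotation":[0,0,10.6],"travel":[0,0,-4],"jaw":0.4},{"rotation":[0,0,10.6],"travel":[0,0,-4],"jaw":0.4},{"rotation":[0,0,10.6],"travel":[0,0,-4],"jaw":0.4},{"rotation":[0,0,10.6],"travel":[0,0,-4],"jaw":0.4},{"rotation":[0,0,10.6],"travel":[0,0,-4],"jaw":0.4},{"rotation":[0,0,10.6],"travel":[0,0,-4],"jaw":0.4},{"rotation":[0,0,10.6],"travel":[0,0,-4],"jaw":0.4}]'
```

```text
time: 2.9
ee_pos: [0.4611, -0.1451, 0.1992]
tcp_rot: [-90.0, -0.0, 19.0]
wrist_force: [0.0, -0.1, 0.3]
opening: 0.0599
time: 3.9
ee_pos: [0.4611, -0.1451, 0.1672]
tcp_rot: [-90.0, 0.0, 103.8]
wrist_force: [0.4, -0.7, -0.1]
opening: 0.0599
```

```bash
python3 -m jog '[{"rotation":[0,0,2.2],"travel":[0,0,-20],"jaw":0.4},{"rotation":[0,0,0],"travel":[0,0,-20],"jaw":0.4},{"rotation":[0,0,0],"travel":[0,0,-20],"jaw":0.4},{"rotation":[0,0,0],"travel":[0,0,-15],"jaw":0.4},{"rotation":[0,0,0],"travel":[0,0,-8],"jaw":0.4},{"rotation":[0,0,0],"travel":[0,0,0],"jaw":0.4}]'
python3 - <<'E'
from h import *
s=bot.camera("side");cv2.imwrite("pics/s1.png",cv2.resize(s[230:360,200:370,::-1],None,fx=4,fy=4,interpolation=cv2.INTER_CUBIC))
E
```

```text
time: 4.65
ee_pos: [0.461, -0.1451, 0.0841]
tcp_rot: [-90.0, -0.0, 105.6]
wrist_force: [0.1, -0.1, -0.0]
opening: 0.0597
```

View pics/s1.png

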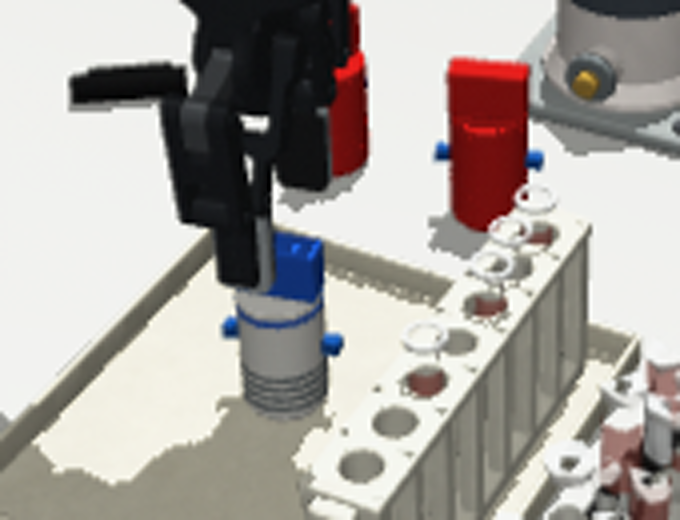

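```bash
python3 -m jog '[{"rotation":[0,0,0],"travel":[0,0,-9],"jaw":0.4},{"rotation":[0,0,0],"travel":[0,0,-8],"jaw":0.4},{"rotation":[0,0,0],"travel":[0,0,0],"jaw":-1},{"rotation":[0,0,0],"travel":[0,0,0],"jaw":-1},{"rotation":[0,0,0],"travel":[0,0,0],"jaw":-1},{"rotation":[0,0,0],"travel":[0,0,0],"jaw":-1},{"rotation":[0,0,0],"travel":[0,0,0],"jaw":-1},{"rotation":[0,0,0],"travel":[0,0,0],"jaw":-1}]' 70
```

```text
time: 5.7
ee_pos: [0.4615, -0.1452, 0.0677]
tcp_rot: [-90.0, 0.0, 105.6]
wrist_force: [0.5, 0.0, 5.7]
opening: 0.0124
```

```bash
python3 -m jog '[{"rotation":[0,0,0],"travel":[0,0,5],"jaw":-1},{"rotation":[0,0,0],"travel":[0,0,15],"jaw":-1},{"rotation":[0,0,0],"travel":[0,0,20],"jaw":-1},{"rotation":[0,0,0],"travel":[0,0,30],"jaw":-1},{"rotation":[0,0,0],"travel":[0,0,30],"jaw":-1},{"rotation":[0,0,0],"travel":[0,0,30],"jaw":-1},{"rotation":[0,0,0],"travel":[0,0,0],"jaw":-1}]'
python3 - <<'E'
from h import *
for c,(x,y,w,h) in(("side",(200,180,150,130)),("top",(330,190,130,110))):
    s=bot.camera(c);cv2.imwrite(f"pics/{c}2.png",cv2.resize(s[y:y+h,x:x+w,::-1],None,fx=5,fy=5,interpolation=cv2.INTER_CUBIC))
E
```

```text
time: 6.58
ee_pos: [0.4621, -0.1454, 0.2002]
tcp_rot: [-90.2, 0.1, 105.6]
wrist_force: [0.2, 0.1, -0.7]
opening: 0.012
```

View pics/side2.png

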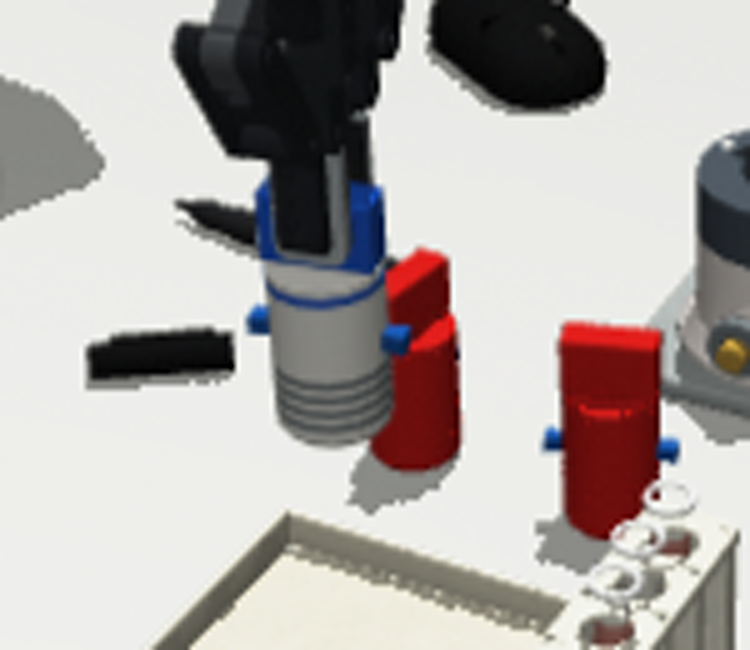

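View pics/top2.png

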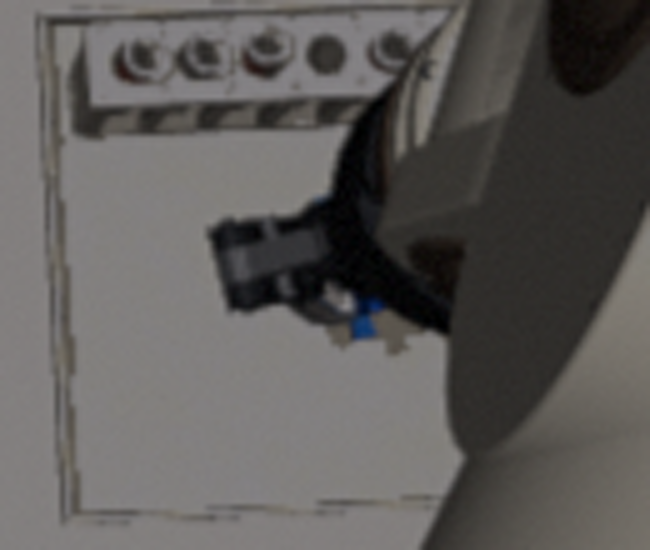

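```bash
cat >> h.py <<'E'
def wire(c,pos,yaw,n,box,k=5,tilt=(0,0)):
    im=bot.camera(c)
    x,y,w,h=box;I=cv2.resize(im[y:y+h,x:x+w,::-1],None,fx=k,fy=k,interpolation=cv2.INTER_CUBIC).copy()
    from scipy.spatial.transform import Rotation as Ro
    R=(Ro.from_rotvec([*np.radians(tilt),0])*Ro.from_euler("z",yaw,degrees=True)).as_matrix()
    t=np.linspace(0,2*np.pi,60)
    C=lambda r,z:np.c_[r*np.cos(t),r*np.sin(t),0*t+z]
    L=[C(.015,0),C(.018,.004),C(.018,.058)]
    B=np.array([[a,b] for a,b in((.018,.007),(-.018,.007),(-.018,-.007),(.018,-.007),(.018,.007))])
    L+=[np.c_[B,0*B[:,0]+.058],np.c_[B,0*B[:,0]+.082]]
    for s in(1,-1):
        for z in(.03,.036):
            a=np.radians(9);L.append(s*np.array([[.018*np.cos(a),.018*np.sin(a),0],[.025*np.cos(a),.025*np.sin(a),0],[.025*np.cos(a),-.025*np.sin(a),0],[.018*np.cos(a),-.018*np.sin(a),0]])+[0,0,z])
    for l in L:
        p=((proj(c,l@R.T+pos)-[x,y]+.5)*k-.5);cv2.polylines(I,[np.round(p).astype(int)],False,(0,255,0),1)
    cv2.imwrite(n,I)
E
python3 - <<'E'
from h import *
wire("side",[.4621,-.1454,.2002-.0637],15.6,"pics/w1.png",(200,180,150,130))
E
```

```text
(no output)
```

View pics/w1.png

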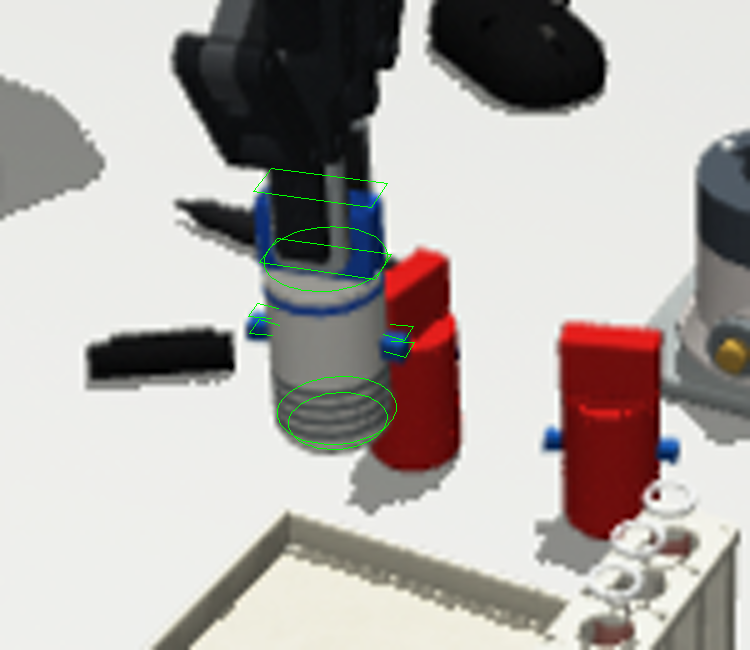

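```bash
python3 -m jog '[{"rotation":[0,0,0],"travel":[0,0,0],"jaw":-1},{"rotation":[0,0,0],"travel":[0,0,0],"jaw":-1}]' 110
python3 - <<'E'
from h import *
print(bot.get_obs())
wire("side",[.4621,-.1454,.2002-.0637],15.6,"pics/w2.png",(200,180,150,130))
E
```

```text
time: 6.98
ee_pos: [0.4609, -0.145, 0.1966]
tcp_rot: [-89.9, -0.0, 105.6]
wrist_force: [-0.2, -0.5, -2.2]
opening: 0.0114
{'time': 6.975, 'q': array([-1.74684158e+01, -4.67741324e+00, -3.44814142e+00,  9.12928211e+01,
        1.29160189e-03, -3.30951742e+01]), 'qd': array([ 0.0429362 , -0.0719335 ,  0.29811972,  0.04338998, -0.12833115,
        0.08874205]), 'joint_efforts': array([ 9.92870373e-04, -4.21582067e+01,  4.73352063e+01,  1.20098371e-02,
       -8.71591328e-04, -5.29569365e-05]), 'ee_pos': array([ 0.46089192, -0.14503265,  0.19662278]), 'tcp_rot': array([-8.99474659e+01, -3.57819506e-02,  1.05626741e+02]), 'wrist_force': array([-0.19250552, -0.46473338, -2.23626557]), 'torque': array([0.0251193 , 0.04744832, 0.01538999]), 'opening': 0.011390246496834538}
```

View pics/w2.png

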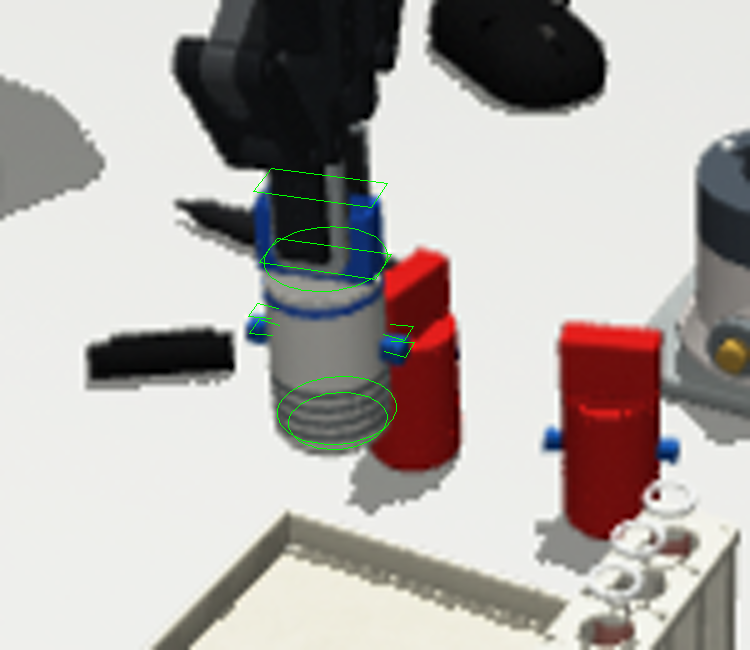

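Run:
```python
from h import *
wire("side",[.4609,-.1450,.1329],15.6,"pics/w3.png",(230,210,70,70),9)
```

```text
(no output)
```

View pics/w3.png

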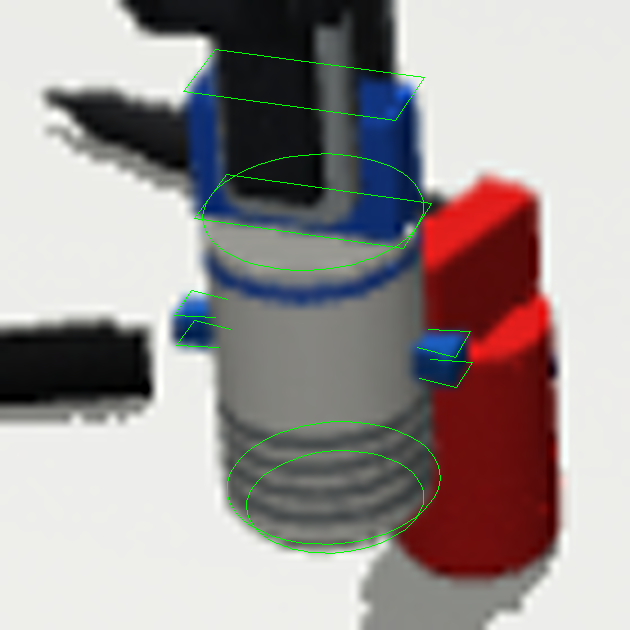

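```bash
python3 -m jog '[{"rotation":[0,0,-3],"travel":[1,20,0],"jaw":-1},{"rotation":[0,0,-4],"travel":[1.5,40,0],"jaw":-1},{"rotation":[0,0,-4],"travel":[1.5,50,0],"jaw":-1},{"rotation":[0,0,-4],"travel":[1.5,60,0],"jaw":-1},{"rotation":[0,0,-4],"travel":[1.5,60,0],"jaw":-1},{"rotation":[0,0,-4],"travel":[1.4,40,0],"jaw":-1},{"rotation":[0,0,-1.9],"travel":[1,16.2,0],"jaw":-1},{"rotation":[0,0,0],"travel":[0,0,0],"jaw":-1}]'
python3 -m jog '[{"rotation":[0,0,0],"travel":[0,0,-10],"jaw":-1},{"rotation":[0,0,0],"travel":[0,0,-10],"jaw":-1},{"rotation":[0,0,0],"travel":[0,0,0],"jaw":-1},{"rotation":[0,0,0],"travel":[0,0,0],"jaw":-1}]'
python3 - <<'E'
from h import *
o=bot.get_obs();print(o)
p=o["ee_pos"]-[0,0,.0637]
wire("side",p,o["tcp_rot"][2]-90,"pics/w4.png",(315,160,90,90),7)
im=bot.camera("top");cv2.imwrite("pics/t4.png",cv2.resize(im[190:290,170:300,::-1],None,fx=5,fy=5))
E
```

```text
time: 8.07
ee_pos: [0.4704, 0.142, 0.197]
tcp_rot: [-90.0, 0.0, 80.9]
wrist_force: [-0.5, -0.6, -0.8]
opening: 0.0113
time: 8.57
ee_pos: [0.4706, 0.1407, 0.1773]
tcp_rot: [-90.0, 0.0, 80.7]
wrist_force: [-0.5, 0.4, -1.4]
opening: 0.0111
{'time': 8.575, 'q': array([ 1.66444398e+01, -3.84675443e+00, -4.79897657e+00,  8.90477177e+01,
       -1.11951829e-03,  2.59537843e+01]), 'qd': array([ 0.14784536, -0.05690664,  0.49999656,  0.09886018, -0.00700112,
        0.03692085]), 'joint_efforts': array([-6.83754939e-02, -4.28209662e+01,  4.69330287e+01, -1.78920140e-02,
       -1.74211014e-03, -5.31689569e-03]), 'ee_pos': array([0.47056799, 0.14067411, 0.1773268 ]), 'tcp_rot': array([-9.00005441e+01,  9.80265008e-04,  8.06906556e+01]), 'wrist_force': array([-0.46297181,  0.36923848, -1.4001509 ]), 'torque': array([-0.02526526, -0.0096001 , -0.02210385]), 'opening': 0.011090137732718745}
```

View pics/w4.png

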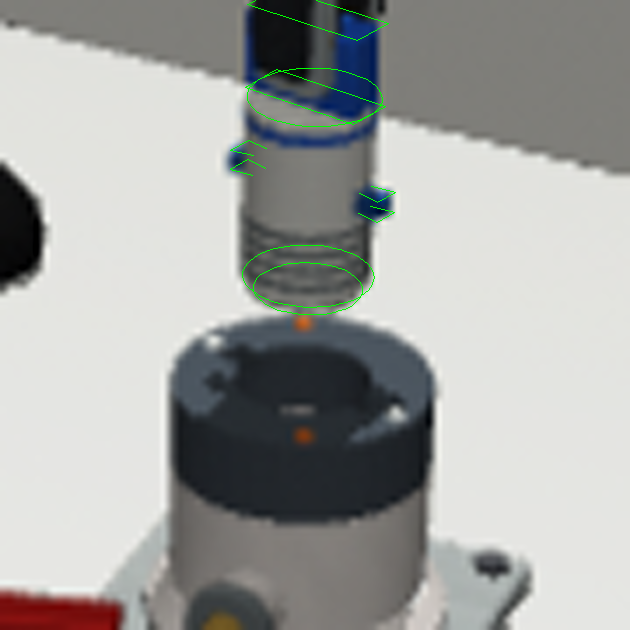

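View pics/t4.png

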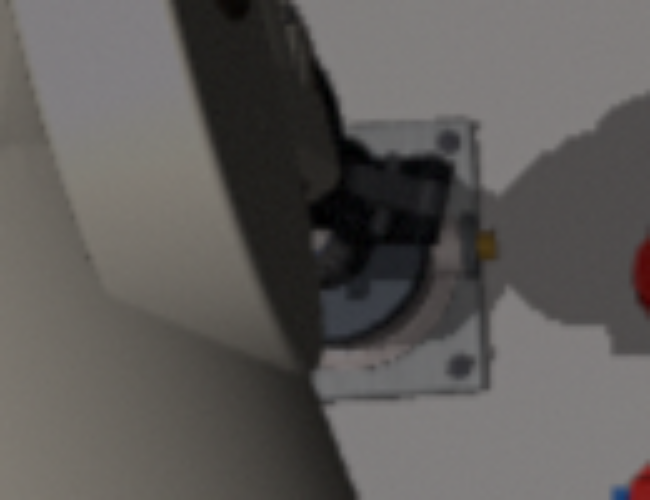

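```bash
python3 -m jog '[{"rotation":[0,0,0],"travel":[0,0,-10],"jaw":-1},{"rotation":[0,0,0],"travel":[0,0,-10],"jaw":-1},{"rotation":[0,0,0],"travel":[0,0,-5],"jaw":-1},{"rotation":[0,0,0],"travel":[0,0,-3],"jaw":-1},{"rotation":[0,0,0],"travel":[0,0,-3],"jaw":-1},{"rotation":[0,0,0],"travel":[0,0,0],"jaw":-1}]'
python3 -m jog '[{"rotation":[0,0,0],"travel":[0,0,-3],"jaw":-1},{"rotation":[0,0,0],"travel":[0,0,0],"jaw":-1}]'
```

```text
time: 9.43
ee_pos: [0.4705, 0.1411, 0.1462]
tcp_rot: [-90.0, 0.0, 80.7]
wrist_force: [-0.4, 0.8, -1.7]
opening: 0.0111
time: 9.68
ee_pos: [0.4706, 0.141, 0.1432]
tcp_rot: [-90.0, 0.0, 80.7]
wrist_force: [-0.2, -0.5, -1.2]
opening: 0.0112
```

```bash
python3 -m jog '[{"rotation":[0,0,0],"travel":[0,0,-4],"jaw":-1},{"rotation":[0,0,0],"travel":[0,0,-4],"jaw":-1},{"rotation":[0,0,0],"travel":[0,0,-4],"jaw":-1},{"rotation":[0,0,0],"travel":[0,0,-4],"jaw":-1},{"rotation":[0,0,0],"travel":[0,0,-4],"jaw":-1},{"rotation":[0,0,0],"travel":[0,0,0],"jaw":-1}]'
python3 -m jog '[{"rotation":[0,0,0],"travel":[0,0,-2],"jaw":-1},{"rotation":[0,0,0],"travel":[0,0,0],"jaw":-1}]'
python3 -m jog '[{"rotation":[0,0,0],"travel":[0,0,-2],"jaw":-1},{"rotation":[0,0,0],"travel":[0,0,0],"jaw":-1}]'
```

```text
time: 10.42
ee_pos: [0.4705, 0.141, 0.1228]
tcp_rot: [-90.0, 0.0, 80.7]
wrist_force: [0.9, -2.7, -2.7]
opening: 0.0114
time: 10.68
ee_pos: [0.4705, 0.141, 0.1212]
tcp_rot: [-90.0, 0.0, 80.7]
wrist_force: [1.2, -2.4, -2.0]
opening: 0.0114
time: 10.92
ee_pos: [0.4706, 0.141, 0.1192]
tcp_rot: [-90.0, 0.0, 80.7]
wrist_force: [0.7, -2.8, -1.7]
opening: 0.0113
```

```bash
python3 -m jog '[{"rotation":[0,0,0],"travel":[0.2,-0.6,-2],"jaw":-1},{"rotation":[0,0,0],"travel":[0,0,0],"jaw":-1}]'
python3 -m jog '[{"rotation":[0,0,0],"travel":[0,0,-2],"jaw":-1},{"rotation":[0,0,0],"travel":[0,0,0],"jaw":-1}]'
python3 -m jog '[{"rotation":[0,0,0],"travel":[0,0,-2],"jaw":-1},{"rotation":[0,0,0],"travel":[0,0,0],"jaw":-1}]'
```

```text
time: 11.18
ee_pos: [0.4705, 0.1407, 0.117]
tcp_rot: [-90.0, -0.0, 80.7]
wrist_force: [0.6, -0.1, -1.5]
opening: 0.0113
time: 11.42
ee_pos: [0.4706, 0.1406, 0.115]
tcp_rot: [-90.0, -0.0, 80.7]
wrist_force: [-0.3, 0.7, -0.5]
opening: 0.0111
time: 11.68
ee_pos: [0.4708, 0.1406, 0.1136]
tcp_rot: [-90.0, -0.0, 80.7]
wrist_force: [-0.2, -0.3, 2.4]
opening: 0.0113
```

```bash
python3 -m jog '[{"rotation":[0,0,0],"travel":[0,0,-2],"jaw":-1},{"rotation":[0,0,0],"travel":[0,0,0],"jaw":-1}]'
python3 -m jog '[{"rotation":[0,0,0],"travel":[0,0,-2],"jaw":-1},{"rotation":[0,0,0],"travel":[0,0,0],"jaw":-1}]'
python3 -m jog '[{"rotation":[0,0,0],"travel":[0,0,-2],"jaw":-1},{"rotation":[0,0,0],"travel":[0,0,0],"jaw":-1}]'
```

```text
time: 11.92
ee_pos: [0.4708, 0.1405, 0.1114]
tcp_rot: [-90.0, -0.0, 80.7]
wrist_force: [-0.7, -0.4, 4.8]
opening: 0.0115
time: 12.18
ee_pos: [0.4708, 0.1405, 0.1093]
tcp_rot: [-90.0, -0.0, 80.7]
wrist_force: [-1.2, -0.0, 5.1]
opening: 0.0116
time: 12.42
ee_pos: [0.4709, 0.1405, 0.1074]
tcp_rot: [-90.0, -0.0, 80.7]
wrist_force: [-1.9, 0.1, 5.4]
opening: 0.0114
```

```bash
python3 -m jog '[{"rotation":[0,0,0],"travel":[0,0,-2],"jaw":-1},{"rotation":[0,0,0],"travel":[0,0,0],"jaw":-1}]'
python3 -m jog '[{"rotation":[0,0,0],"travel":[0,0,-2],"jaw":-1},{"rotation":[0,0,0],"travel":[0,0,0],"jaw":-1}]'
python3 -m jog '[{"rotation":[0,0,0],"travel":[0,0,-1],"jaw":-1},{"rotation":[0,0,0],"travel":[0,0,0],"jaw":-1}]'
python3 -m jog '[{"rotation":[0,0,0],"travel":[0,0,-1],"jaw":-1},{"rotation":[0,0,0],"travel":[0,0,0],"jaw":-1}]'
```

```text
time: 12.68
ee_pos: [0.4709, 0.1405, 0.1055]
tcp_rot: [-90.0, -0.0, 80.7]
wrist_force: [-1.5, 0.1, 6.6]
opening: 0.0112
time: 12.92
ee_pos: [0.4709, 0.1405, 0.1036]
tcp_rot: [-90.0, -0.0, 80.7]
wrist_force: [-1.9, -0.1, 8.1]
opening: 0.0113
time: 13.18
ee_pos: [0.4709, 0.1405, 0.1027]
tcp_rot: [-90.0, -0.0, 80.7]
wrist_force: [-1.4, 0.2, 6.6]
opening: 0.0113
time: 13.42
ee_pos: [0.4709, 0.1405, 0.1017]
tcp_rot: [-90.0, -0.0, 80.7]
wrist_force: [-2.4, 0.6, 7.8]
opening: 0.0113
```

```bash
cat > tq.py <<'E'
from workcell import bot
o=bot.get_obs();print("torque",o["torque"].round(3))
E
python3 tq.py
python3 -m jog '[{"rotation":[0,0,-4],"travel":[0,0,0],"jaw":-1},{"rotation":[0,0,0],"travel":[0,0,0],"jaw":-1}]';python3 tq.py
python3 -m jog '[{"rotation":[0,0,-4],"travel":[0,0,0],"jaw":-1},{"rotation":[0,0,0],"travel":[0,0,0],"jaw":-1}]';python3 tq.py
```

```text
torque [-0.066  0.481  0.036]
time: 13.68
ee_pos: [0.4711, 0.1405, 0.1019]
tcp_rot: [-90.1, -0.0, 76.7]
wrist_force: [-0.6, -0.9, 7.2]
opening: 0.0113
torque [-0.044  0.247 -0.01 ]
time: 13.92
ee_pos: [0.4712, 0.1405, 0.1019]
tcp_rot: [-90.1, -0.0, 72.7]
wrist_force: [-0.1, 0.6, 7.9]
opening: 0.0113
torque [-0.04   0.163 -0.114]
```

```bash
python3 -m jog '[{"rotation":[0,0,-4],"travel":[0,0,0],"jaw":-1},{"rotation":[0,0,0],"travel":[0,0,0],"jaw":-1}]';python3 tq.py
python3 -m jog '[{"rotation":[0,0,-4],"travel":[0,0,0],"jaw":-1},{"rotation":[0,0,0],"travel":[0,0,0],"jaw":-1}]';python3 tq.py
python3 -c "
from h import *
im=bot.camera('side');cv2.imwrite('pics/s5.png',cv2.resize(im[170:270,310:410,::-1],None,fx=6,fy=6,interpolation=cv2.INTER_CUBIC))"
```

```text
time: 14.18
ee_pos: [0.4713, 0.1405, 0.102]
tcp_rot: [-90.1, -0.0, 68.7]
wrist_force: [-0.4, -0.0, 8.0]
opening: 0.0113
torque [-0.035  0.093 -0.07 ]
time: 14.42
ee_pos: [0.4713, 0.1405, 0.102]
tcp_rot: [-90.1, -0.0, 64.7]
wrist_force: [-0.7, 0.5, 7.9]
opening: 0.011
torque [-0.035  0.084 -0.077]
```

View pics/s5.png

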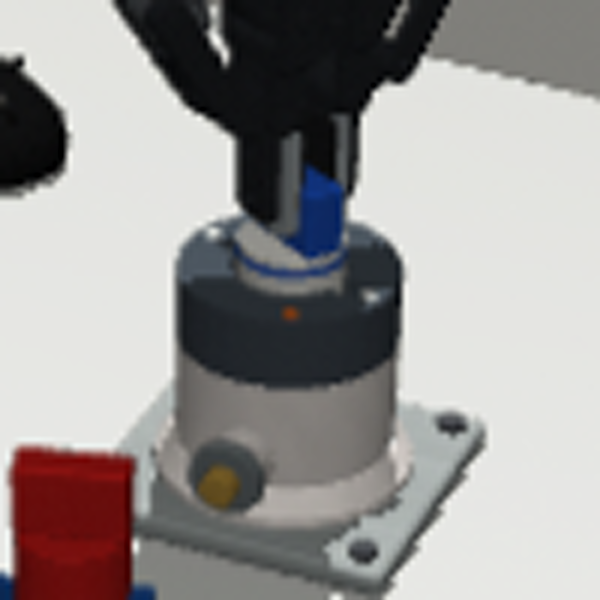

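```bash
python3 -m jog '[{"rotation":[0,0,-4],"travel":[0,0,0],"jaw":-1},{"rotation":[0,0,-4],"travel":[0,0,0],"jaw":-1},{"rotation":[0,0,-4],"travel":[0,0,0],"jaw":-1},{"rotation":[0,0,0],"travel":[0,0,0],"jaw":-1}]';python3 tq.py
python3 -m jog '[{"rotation":[0,0,-4],"travel":[0,0,0],"jaw":-1},{"rotation":[0,0,-4],"travel":[0,0,0],"jaw":-1},{"rotation":[0,0,-4],"travel":[0,0,0],"jaw":-1},{"rotation":[0,0,0],"travel":[0,0,0],"jaw":-1}]';python3 tq.py
python3 -m jog '[{"rotation":[0,0,-4],"travel":[0,0,0],"jaw":-1},{"rotation":[0,0,-3],"travel":[0,0,0],"jaw":-1},{"rotation":[0,0,0],"travel":[0,0,0],"jaw":-1}]';python3 tq.py
```

```text
time: 14.98
ee_pos: [0.4713, 0.1404, 0.102]
tcp_rot: [-90.1, -0.1, 52.7]
wrist_force: [0.4, -0.9, 7.8]
opening: 0.011
torque [-0.197  0.085 -0.074]
time: 15.48
ee_pos: [0.4712, 0.1403, 0.1019]
tcp_rot: [-90.1, -0.0, 40.7]
wrist_force: [-0.4, -1.1, 8.6]
opening: 0.0113
torque [-0.293  0.169 -0.111]
time: 15.85
ee_pos: [0.4711, 0.1402, 0.1018]
tcp_rot: [-90.1, -0.0, 33.7]
wrist_force: [-1.5, -1.5, 7.7]
opening: 0.0111
torque [-0.37   0.29  -0.078]
```

```bash
python3 -m jog '[{"rotation":[0,0,-2],"travel":[0,0,0],"jaw":-1},{"rotation":[0,0,0],"travel":[0,0,0],"jaw":-1}]';python3 tq.py
python3 -m jog '[{"rotation":[0,0,-1.5],"travel":[0,0,0],"jaw":-1},{"rotation":[0,0,0],"travel":[0,0,0],"jaw":-1}]';python3 tq.py
python3 -m jog '[{"rotation":[0,0,-1],"travel":[0,0,0],"jaw":-1},{"rotation":[0,0,0],"travel":[0,0,0],"jaw":-1}]';python3 tq.py
```

```text
time: 16.1
ee_pos: [0.4711, 0.1402, 0.1018]
tcp_rot: [-90.1, -0.0, 31.7]
wrist_force: [-0.3, -2.7, 7.2]
opening: 0.0111
torque [-0.406  0.258 -0.06 ]
time: 16.35
ee_pos: [0.471, 0.1402, 0.1018]
tcp_rot: [-90.1, -0.0, 30.2]
wrist_force: [-1.2, -1.3, 7.4]
opening: 0.0113
torque [-0.387  0.274 -0.036]
time: 16.6
ee_pos: [0.471, 0.1402, 0.1018]
tcp_rot: [-90.1, -0.0, 29.2]
wrist_force: [-1.2, -1.9, 8.0]
opening: 0.0113
torque [-0.383  0.363 -0.01 ]
```

```bash
python3 -m jog '[{"rotation":[0,0,-1],"travel":[0,0,0],"jaw":-1},{"rotation":[0,0,0],"travel":[0,0,0],"jaw":-1}]';python3 tq.py
python3 -m jog '[{"rotation":[0,0,-1],"travel":[0,0,0],"jaw":-1},{"rotation":[0,0,0],"travel":[0,0,0],"jaw":-1}]';python3 tq.py
```

```text
time: 16.85
ee_pos: [0.4708, 0.1401, 0.1018]
tcp_rot: [-90.0, -0.0, 28.2]
wrist_force: [-2.1, -2.9, 9.0]
opening: 0.0116
torque [-0.53   0.561  0.069]
time: 17.1
ee_pos: [0.4705, 0.14, 0.1018]
tcp_rot: [-90.0, 0.0, 27.2]
wrist_force: [-3.7, -2.0, 8.6]
opening: 0.0111
torque [-0.64   0.897  0.061]
```

```bash
python3 -m jog '[{"rotation":[0,0,0],"travel":[0,0,2],"jaw":-1},{"rotation":[0,0,0],"travel":[0,0,0],"jaw":-1}]';python3 tq.py
python3 -m jog '[{"rotation":[0,0,0],"travel":[0,0,1.5],"jaw":-1},{"rotation":[0,0,0],"travel":[0,0,0],"jaw":-1}]';python3 tq.py
python3 -m jog '[{"rotation":[0,0,0],"travel":[0,0,1],"jaw":-1},{"rotation":[0,0,0],"travel":[0,0,0],"jaw":-1}]';python3 tq.py
```

```text
time: 17.35
ee_pos: [0.4705, 0.1401, 0.1035]
tcp_rot: [-90.0, 0.0, 27.2]
wrist_force: [-3.2, -2.2, 6.6]
opening: 0.0112
torque [-0.513  0.69   0.109]
time: 17.6
ee_pos: [0.4705, 0.1401, 0.1048]
tcp_rot: [-90.0, 0.0, 27.2]
wrist_force: [-4.5, -2.2, 6.8]
opening: 0.0108
torque [-0.598  0.815  0.137]
time: 17.85
ee_pos: [0.4704, 0.1402, 0.1057]
tcp_rot: [-90.0, 0.1, 27.2]
wrist_force: [-3.7, -2.7, 4.9]
opening: 0.0111
torque [-0.828  0.872  0.175]
```

```bash
python3 -m jog '[{"rotation":[0,0,0],"travel":[0,0,1],"jaw":-1},{"rotation":[0,0,0],"travel":[0,0,0],"jaw":-1}]';python3 tq.py
python3 -m jog '[{"rotation":[0,0,0],"travel":[0,0,1],"jaw":-1},{"rotation":[0,0,0],"travel":[0,0,0],"jaw":-1}]';python3 tq.py
```

```text
time: 18.1
ee_pos: [0.4705, 0.1402, 0.1066]
tcp_rot: [-90.0, 0.1, 27.2]
wrist_force: [-3.6, -3.4, 4.3]
opening: 0.0114
torque [-0.879  0.879  0.168]
time: 18.35
ee_pos: [0.4705, 0.1402, 0.1076]
tcp_rot: [-90.0, 0.0, 27.2]
wrist_force: [-4.7, -2.7, 4.4]
opening: 0.0111
torque [-0.774  0.862  0.163]
```

```bash
python3 -m jog '[{"rotation":[0,0,0],"travel":[0,0,1],"jaw":-1},{"rotation":[0,0,0],"travel":[0,0,0],"jaw":-1}]';python3 tq.py
python3 -m jog '[{"rotation":[0,0,0],"travel":[0,0,0.5],"jaw":-1},{"rotation":[0,0,0],"travel":[0,0,0],"jaw":-1}]';python3 tq.py
python3 -c "
from h import *
o=bot.get_obs()
wire('side',[.4703,.1412,.045],o['tcp_rot'][2]-90,'pics/w6.png',(320,170,85,85),7)"
```

```text
time: 18.6
ee_pos: [0.4705, 0.1403, 0.1086]
tcp_rot: [-90.0, 0.1, 27.2]
wrist_force: [-3.2, -3.8, 3.7]
opening: 0.0113
torque [-0.915  0.91   0.163]
time: 18.85
ee_pos: [0.4705, 0.1403, 0.1091]
tcp_rot: [-90.0, 0.1, 27.2]
wrist_force: [-3.1, -4.3, 2.9]
opening: 0.0111
torque [-0.874  0.876  0.178]
```

View pics/w6.png

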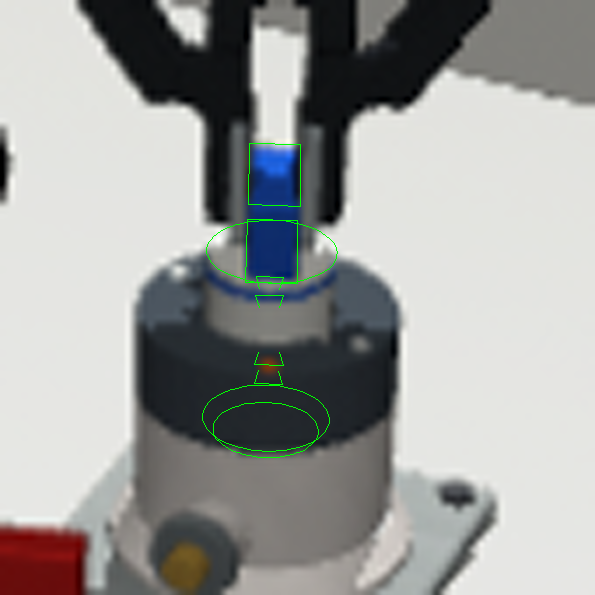

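```bash
python3 -m jog '[{"rotation":[0,0,0],"travel":[-0.3,-0.4,0.6],"jaw":-1},{"rotation":[0,0,0],"travel":[0,0,0],"jaw":-1}]';python3 tq.py
python3 -m jog '[{"rotation":[0,0,0],"travel":[0,0,0.6],"jaw":-1},{"rotation":[0,0,0],"travel":[0,0,0],"jaw":-1}]';python3 tq.py
```

```text
time: 19.15
ee_pos: [0.4704, 0.1401, 0.1095]
tcp_rot: [-90.0, 0.0, 27.2]
wrist_force: [-1.1, -2.2, -1.1]
opening: 0.0115
torque [-0.437  0.379  0.146]
time: 19.4
ee_pos: [0.4703, 0.1401, 0.1096]
tcp_rot: [-90.0, 0.1, 27.2]
wrist_force: [2.0, -1.0, -10.6]
opening: 0.0112
torque [-0.156 -0.333  0.137]
```

```bash
python3 -m jog '[{"rotation":[0,0,0],"travel":[0,0,-0.7],"jaw":-1},{"rotation":[0,0,0],"travel":[0,0,0],"jaw":-0.3},{"rotation":[0,0,0],"travel":[0,0,0],"jaw":0.2},{"rotation":[0,0,0],"travel":[0,0,0],"jaw":0.4},{"rotation":[0,0,0],"travel":[0,0,0],"jaw":0.4},{"rotation":[0,0,0],"travel":[0,0,0],"jaw":0.4}]'
python3 -m jog '[{"rotation":[0,0,0],"travel":[0,0,10],"jaw":0.4},{"rotation":[0,0,0],"travel":[0,0,20],"jaw":0.4},{"rotation":[0,0,0],"travel":[0,0,30],"jaw":0.4},{"rotation":[0,0,0],"travel":[0,0,40],"jaw":0.4},{"rotation":[0,0,0],"travel":[-20,-50,20],"jaw":0.4},{"rotation":[0,0,0],"travel":[-20,-60,0],"jaw":0.4},{"rotation":[0,0,0],"travel":[-20,-60,0],"jaw":0.4},{"rotation":[0,0,0],"travel":[-20,-60,0],"jaw":0.4}]'
python3 -c "
from h import *
o=bot.get_obs()
wire('side',[.4703,.1412,.045],-62.8,'pics/w7.png',(320,170,85,85),7)
wire('top',[.4703,.1412,.045],-62.8,'pics/w8.png',(200,205,75,70),8)
im=bot.camera('top');cv2.imwrite('pics/t7.png',im[:,:,::-1])"
```

```text
time: 20.15
ee_pos: [0.4705, 0.1401, 0.1099]
tcp_rot: [-90.0, -0.0, 27.2]
wrist_force: [-0.9, -0.5, 0.2]
opening: 0.0598
time: 21.15
ee_pos: [0.3903, -0.0893, 0.2307]
tcp_rot: [-90.1, -0.1, 27.3]
wrist_force: [0.8, -0.6, -0.1]
opening: 0.06
```

View pics/w7.png

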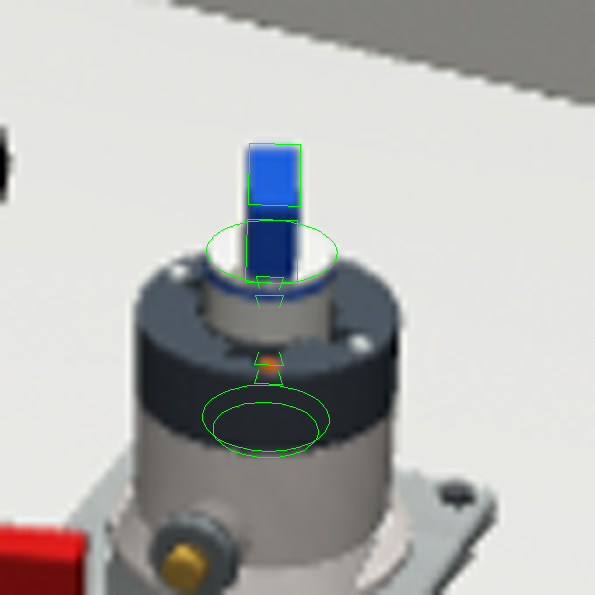

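View pics/w8.png

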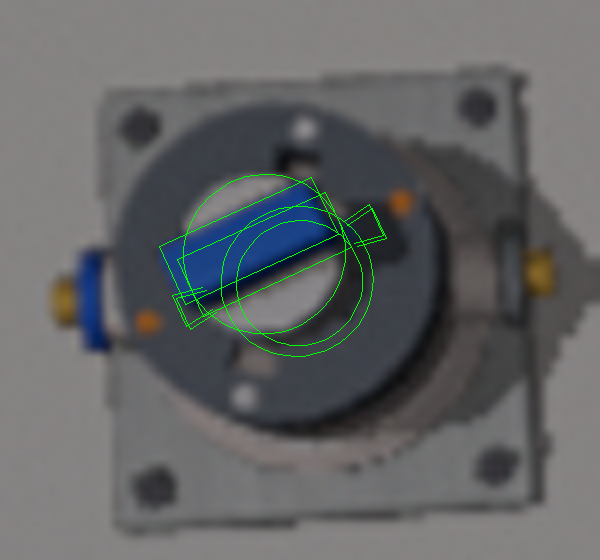

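View pics/t7.png

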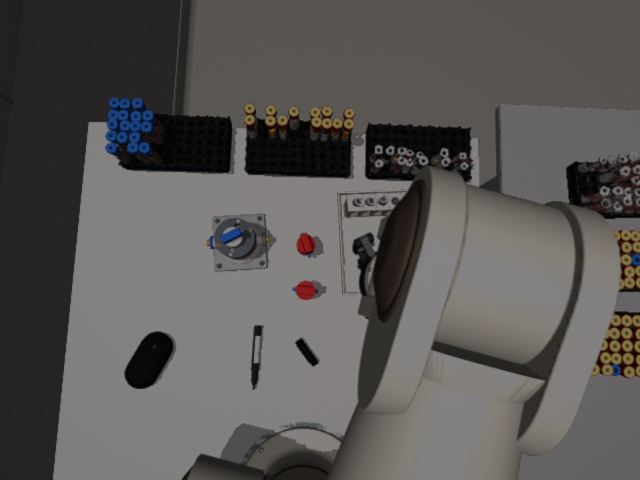

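```bash
python3 -c "
from workcell import bot
o=bot.get_obs();print(o['time'],o['wrist_force'],o['qd'].round(2));print(bot.job_done())"
```

```text
21.3 [0.6486948  0.8635251  0.71296846] [ 4.69  0.92  0.31 -0.3   0.82  2.26]
the job is handed in; nothing more can be done
None
```

I fitted the fresh cartridge in the filter housing, locked it and let go, then handed the job in at 21.3 s. The hand-in gives no verdict, so the result rests on the checks below.

**What I did:** I found the cartridge, the housing and the slot line (about -9.3° from the world x axis) in both camera pictures. I gripped the blue bar, carried the cartridge over and lowered it into the bore. The lugs went into the slots without searching. I pushed it down to about h = 38 mm, turned it clockwise about 53°, and let it spring up before releasing.

**Forces:** The wrist read at most about 9 N of push and small twisting moments during the fit. The largest reading was about 11 N, when I pulled up lightly to test the lock. All of this is far below 40 N.

**Last checks:**
- **Lock:** On the upward pull the cartridge stopped dead at about h = 45.8 mm, as it should when the lugs are in the notches.
- **Position:** After release, both pictures match a model of the cartridge drawn at h = 45 mm on the bore axis. The bar lines up with the orange dots.
- **Small disagreement:** The side picture shows the bar top about 0.5 pixel (roughly 1 mm) lower than the model. It showed a similar offset while I was carrying the cartridge, so I put it down to calibration.
- **Tray and carrier:** In the last top picture the parts not hidden by the arm stand where they were at the start. I did not measure this, and the arm hid most of the tray.
- **Arm at hand-in:** The arm was clear of everything, but its last reading still showed a slow residual motion of a few degrees per second.

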